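# Seat the notched platter of the market scale

## Robot

A 7-joint arm with a two-finger parallel gripper is mounted at the origin on the work surface. World frame = base frame: x ahead of the robot, y to its left, z up, the work surface at z = 0. Lengths are in mm, angles in rad, forces in N, time in s.
With the tool pointing down it reaches from about 400 to 875 mm from the base axis. Payload 6.5 kg.
Tool frame: the origin (TCP) lies midway between the tips of the shut fingers; the grasp point (between the pads) lies manip.hold_point_z behind it (manip.hold_point_z is the distance from the TCP to the grasp point, in mm); z points along the fingers, y is the line along which they close (so a half turn about z gives the same grasp; the last joint's range is limited). The gripper opens to 85 mm and grips with 20 to 120 N. Pads are 22 mm wide; open, the fingers measure 114 mm over their backs; the gripper's body (76 mm by 85 mm) begins 54 mm behind the grasp point. The pads swing forward as they close: fully open they stand 13 mm farther back than shut.
Start: joints at [1.131, 0.536, -0.004, 1.538, 0.003, 1.067, -0.071], TCP at [237.345, -605.109, 192.29] pointing down, gripper open.
Joint ranges: [-2.7, 2.7], [-0.37, 2.16], [-1.27, 1.26], [0.24, 2.4], [-1.31, 4.45], [0.19, 1.91], [-2.76, 2.76]. Speed limits (rad/s): [2.39, 2.39, 3.14, 3.14, 3.14, 3.14, 3.14].

## Interface

Orientations are given as [roll, pitch, yaw] about the fixed x, y, z axes, in that order (R = Rz(yaw) Ry(pitch) Rx(roll)).
In Python, from plant import manip, eyes, hand_in gives the robot as it stands.
- The arm moves only by the tool drive_tool, never from a script. Its argument "increments" is a list of rows, each a list of 7 numbers: the shift along the tool's x, y, z in units of 50 mm (1.0 is 50 mm), then the turn, a rotation vector about the tool's x, y, z in units of 30 degrees (1.0 is 30 degrees), then the finger opening in mm, from 0 to 85.4. In form: [[dx, dy, dz, ax, ay, az, claw], ...]. A call has exactly 5 rows; each row shifts and turns the commanded pose from where the row before left it, along the tool's axes as they then stand; what a row does not reach is not made up. A row lasts 1/10 s, in which the tool goes at most 50 mm and 8.59 degrees, less where a joint would pass 70% of its speed; a pose out of reach is approached as far as the arm can. A call with a number of a shift or a turn outside -1 to 1 is refused whole. A call with a gripper value outside its range is refused whole. The fingers move at their own pace and stop on an object; "newtons" is the grip in N (left out, the last holds). Time passes only in rows, so rows that do not move let the fingers close, or fill a call up. It gives the time, the measured TCP pose, the force, the opening and the grip force at its end, in the units of the state.
- manip.read_state(): the state, without advancing time (a new reading comes with each control period).
- eyes.capture(name): name is "scene" or "side" or "wrist"; returns a dict with "color" (420x560x3 uint8, blue, green, red), "intrinsics" (3x3 intrinsics, pixels), "xyz" and "attitude" of the camera in the world. Camera axes: x right, y down, z forward; pixel columns grow to the right and rows downward; lengths in mm; the calibration is good to about 2 mm. A picture is of the moment at which its call begins. There is no depth.
- hand_in(): hands the job in; it is judged then, once.
The state is a dict: "time": time; "q": joint angles; "dq": joint speeds; "tau": joint torques, N m; "tool_pos": TCP position; "tool_rot": TCP orientation; "wrist_force": force on the tool from outside, world axes, zero at the start; "ft_torque": the same for the moment, N m; "width": opening from 0.0 (shut) to 1.0 (fully open); "grasp_force": force on a finger pad.
Only numpy, scipy, OpenCV 4.12 (cv2) and the standard library are available. Lean on these libraries where they do the work, as an engineer would, in place of code of your own. Each camera call takes 0.05 s, during which the arm holds its last target. There are 200 camera calls.

## Task

The round platter of the weighing scale is on askew. With a fingertip against its upright tab, push the platter round until the notch in its rim stands over the steel key on the housing, then press the platter down until it is fully home, with the key in the notch, and take the hand away. Do not pinch the tab or lift the platter, and leave the jar, the weight and the price card standing where they are.

Things in the scene. Friction and masses are not known exactly. Their poses are not given: they have to be found in the camera images.
- scale: White bench scale, fixed to the table. Housing 230 (x) by 220 (y) mm, flat top 55 mm above the table; a lower console (42 mm high, 200 mm wide) reaches to 165 mm from the axis on the -x side. Origin on the table under the platter's axis; +x points from the axis to the key, z up.
- platter: Plain steel disc, 180 mm across, 6 mm thick, with one rim notch. Origin on the axis, at the underside; +x points to the notch, z up. Turns either way without stops about the vertical axis (friction about 0.05 N m) and stays where left. As found it stands raised, top 72.5 mm above the table. At the start the notch is 0.8 rad or more from the key, either side.
- hub (a joint): How far the platter has been pressed down, m: 0 raised as found, 0.008 fully home, negative when lifted. With the notch over the key, a slow push of about 3 to 5 N moves it; it stays where left. With the notch off the key, the platter meets the key's top after 1.5 mm; from there it only gives springily (about 7 N per mm) and, let go, comes back to less than 4.5 mm.
- notch (a point): Point level with the platter's top in the middle of its rim notch, 80 mm from the axis. The notch is 18 mm wide, open to the outside, its floor 66 mm from the axis; it has 4 mm to spare on each side of the key.
- key_mid (a point): Point on top of the steel key, 80 mm from the axis. The key is a bar fixed on the housing, 10 mm wide, 32 mm long radially (75 to 107 mm from the axis, so that its outer end shows beyond the platter's rim); its top is 65 mm above the table.
- tab (a point): Middle of the top edge of the upright tab on the platter opposite the notch, 50 mm from the axis. A steel plate 46 mm long radially (27 to 73 mm from the axis), 4 mm thick, rising 24 mm above the platter's top, with a rubber pad on each flat side (10 mm thick over both pads). Push on either pad to turn the platter.
- pad_l: Rubber finger pad on the tab's side that faces +y of the platter: 38 mm long, 3 mm thick, 18 mm high, from the platter's top up. Origin at the middle of its lower edge. Pushing it turns the platter counter-clockwise seen from above.
- pad_r: The same pad on the tab's other side (-y of the platter). Pushing it turns the platter clockwise seen from above.
- jar: Closed amber glass jar with a white lid, 60 mm across, 95 mm high, loose on the table beside the scale. Origin under its centre.
- weight: Brass 500 g check weight with a knob, 48 mm across, 62 mm high, loose on the table. Origin under its centre.
- card: Blank white price card, 65 mm wide and 104 mm to its top edge, standing in a small wooden foot of 50 by 55 mm, loose on the table. Origin under its centre.

How it is judged (in metres and radians):
At the end, for the whole second after the job is handed in: The platter is pressed down by more than 6.5 of its 8 mm, with the middle of its notch within 7 mm of the key's middle (seen from above), at rest; jar, weight and card stand upright within 20 mm of where they were (value of joint hub above 0.0065 m and horizontal distance between notch and key_mid below 0.007 m and angular speed of platter below 0.05 rad/s and distance of each of jar, weight, card from where it was at the start of the episode below 0.02 m and angle between each of jar, weight, card's own z axis and vertical below 0.2 rad); the robot touches nothing.
It fails at once if the platter is lifted more than 4 mm above where it was found (value of joint hub below -0.004 m).
It fails at once if the tab is pinched (fingers press on both pads at once, over 1 N each) (contact force between the fingers and pad_l above 1 N and contact force between the fingers and pad_r above 1 N).
It fails at once if the jar, the weight or the price card is shifted or lifted more than 20 mm, or tipped (distance of any of jar, weight, card from where it was at the start of the episode above 0.02 m or angle between any of jar, weight, card's own z axis and vertical above 0.3 rad).
It also fails if it takes over 48 s, if anything falls off the work surface, if the arm or the gripper's body presses on something with over 40 N, if the wrist force passes 120 N, or if a joint passes its speed limit or range.

## Working session

There is one attempt and no reset: what is moved stays moved. The work goes in short steps, Python scripts to look and compute and a tool call to move; the robot and the scene stay as the last step left them, time stands still between calls to the robot, and variables do not carry over. Pictures are saved under pics/ and viewed, at most 10 in all, crops included, and the job is handed in when it is done.

Besides the shell and the picture viewer there is one more tool, called after "Call:" as name(argument=value, ...), one argument or row to a line, values as JSON. drive_tool: Moves the arm, as the interface text tells. Its arguments: {"type":"object","properties":{"increments":{"type":"array","items":{"type":"array","items":{"type":"number"}}},"newtons":{"type":"number"}},"required":["increments"]}

```bash
mkdir -p pics
python3 - <<'E'
from plant import manip, eyes
import cv2, numpy as np, json
s=manip.read_state(); print(s, manip.hold_point_z)
for n in("scene","side"):
    c=eyes.capture(n); cv2.imwrite(f"pics/{n}0.png",c["color"])
    print(n,c["intrinsics"],c["xyz"],c["attitude"])
E
```

```text
{'time': 0.0, 'q': array([ 1.13078451,  0.53716637, -0.00443193,  1.53887795,  0.00257323,
        1.06732983, -0.07119301]), 'dq': array([-0.00062319,  0.0004086 , -0.00079954, -0.00249118,  0.00171336,
        0.00218047, -0.00088004]), 'tau': array([-1.65676011e-04, -5.83404422e+01,  1.04872327e+00, -2.59101856e+01,
        1.24553195e-02,  9.47502383e-03,  8.99486736e-06]), 'tool_pos': array([ 237.07834318, -604.45348559,  191.41121434]), 'tool_rot': array([-3.13982025e+00,  1.10249631e-04,  3.73872163e-01]), 'wrist_force': array([ 0.66539337, -0.08768302,  1.00687756]), 'ft_torque': array([ 0.04925092,  0.01426589, -0.0085817 ]), 'grasp_force': 0.0, 'width': 0.9972743039147229} 18.700000000000003
scene [[438.68303647   0.         271.73570591]
 [  0.         438.68303647 210.87891669]
 [  0.           0.           1.        ]] [1436.84049363  306.18454918  657.42624099] [-2.17302534  0.01531524  1.86665425]
side [[525.51830979   0.         283.32465558]
 [  0.         525.51830979 211.57982451]
 [  0.           0.           1.        ]] [ -3.2433459  774.82615307 717.5163588 ] [-2.15576193 -0.01111401 -2.42879734]
```

View pics/scene0.png

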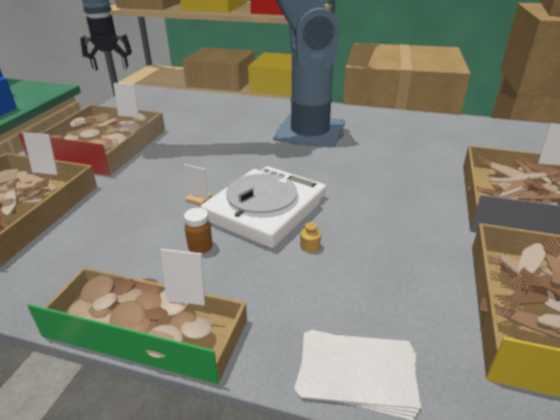

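View pics/side0.png

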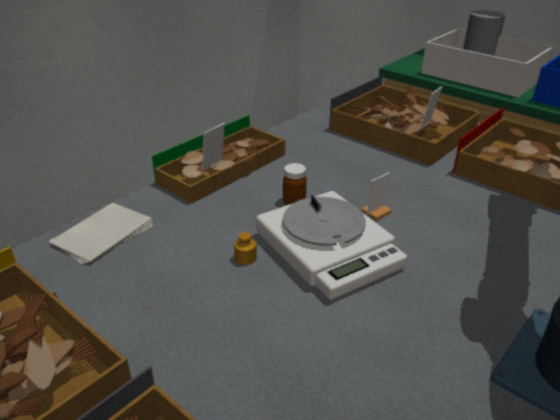

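The scene picture shows the scale at about (265,200), tab at (246,195), a dark key at about (240,211), jar at (198,230), weight (311,238) and card (196,185). In the side picture the tab is near (315,203) and the notch near (337,240). Next: an enlarged crop of both.

Run:
```python
import cv2, numpy as np
a=cv2.imread("pics/scene0.png")[155:255,180:335]; b=cv2.imread("pics/side0.png")[155:300,225:415]
a=cv2.resize(a,None,fx=5,fy=5,interpolation=cv2.INTER_CUBIC);b=cv2.resize(b,None,fx=4,fy=4,interpolation=cv2.INTER_CUBIC)
cv2.imwrite("pics/a.png",a);cv2.imwrite("pics/b.png",b)
```

```text
(no output)
```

View pics/a.png

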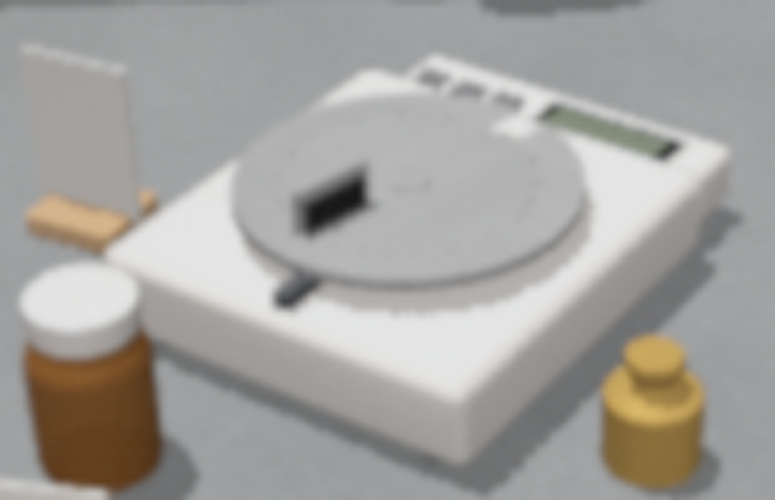

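View pics/b.png

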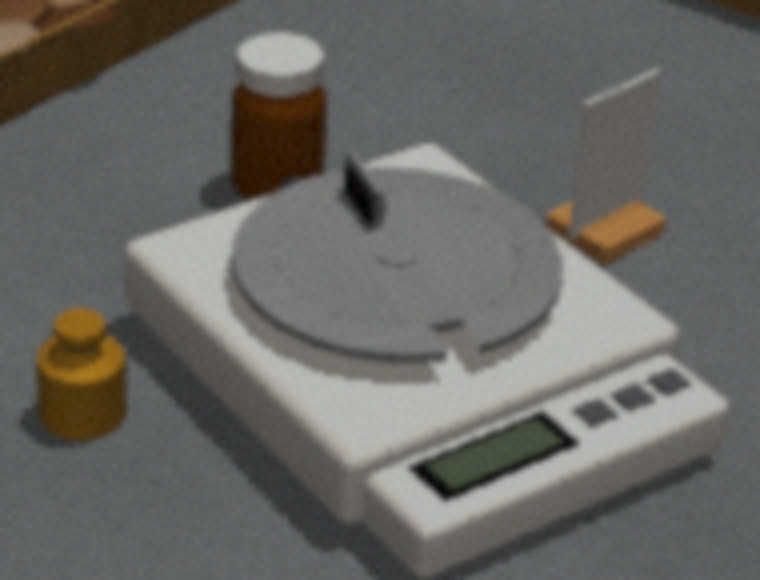

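Scene crop (5x): platter rim runs from (232,195) to (585,195), top 95, bottom 280; key outer end about (283,292); tab top edge (298,205)-(365,165); notch (515,128). Side crop (4x): rim from (232,262) to (560,270), notch about (455,338), tab top edge (347,158)-(375,205). The notch is nearly opposite the key.

```bash
cat > h.py <<'E'
import numpy as np
from scipy.spatial.transform import Rotation as R
from scipy.optimize import least_squares
CAM={"scene":(438.683,271.736,210.879,[1436.84,306.185,657.426],[-2.17302534,0.01531524,1.86665425]),
"side":(525.518,283.325,211.58,[-3.243,774.826,717.516],[-2.15576193,-0.01111401,-2.42879734])}
def ray(cam,uv,z):
    f,cx,cy,p,a=cam; d=R.from_euler("xyz",a).apply([(uv[0]-cx)/f,(uv[1]-cy)/f,1]); p=np.array(p)
    return (p+d*(z-p[2])/d[2])[:2]
def camof(c): K=c["intrinsics"]; return (K[0,0],K[0,2],K[1,2],c["xyz"],c["attitude"])
def circ(P,r):
    P=np.array(P); s=least_squares(lambda c:np.hypot(*(P-c).T)-r,P.mean(0)); return s.x,s.fun.round(1)
E
python3 - <<'E'
from h import *
A=lambda u,v,z:ray(CAM["scene"],(180+u/5,155+v/5),z)
B=lambda u,v,z:ray(CAM["side"],(225+u/4,155+v/4),z)
ca,ra=circ([A(u,v,72.5) for u,v in[(232,190),(250,150),(310,110),(400,94),(480,105),(585,190),(560,235),(420,281),(330,272),(260,235)]],90)
cb,rb=circ([B(u,v,72.5) for u,v in[(232,260),(250,218),(300,184),(420,168),(500,190),(545,225),(560,270),(400,355),(320,338),(250,300)]],90)
print(ca,ra,cb,rb)
c=(ca+cb)/2
def pol(n,p,c): d=p-c; print(n,p.round(1),"r",np.hypot(*d).round(1),"deg",np.degrees(np.arctan2(d[1],d[0])).round(1))
pol("key",A(288,290,65),ca)
pol("notchA",A(515,128,72.5),ca);pol("notchB",B(457,338,72.5),cb)
for p in[(298,205),(365,165)]:pol("tabA",A(*p,96.5),ca)
for p in[(347,158),(378,205)]:pol("tabB",B(*p,96.5),cb)
# housing corners z=55
for p in[(108,252),(465,400)]:pol("cornA",A(*p,55),ca)
for p in[(130,245),(352,468),(678,330),(432,145)]:pol("cornB",B(*p,55),cb)
pol("jarA",A(82,300,95),c);pol("jarB",B(281,60,95),c)
pol("wA",A(655,355,62),c);pol("wB",B(80,325,62),c)
for p in[(25,48),(127,70)]:pol("cardA",A(*p,104),c)
for p in[(585,102),(658,70)]:pol("cardB",B(*p,104),c)
E
```

```text
[5.48753073e+02 3.75108388e-01] [-0.6 -0.6  1.1 -0.9 -6.  -1.7 -0.5 -1.2 -2.  -3.8] [542.82724812  -5.242141  ] [ 0.8 -2.1 -2.   1.8  1.7 -0.4 -2.3  0.7 -1.   2. ]
key [645.4 -29.2] r 101.1 deg -17.0
notchA [483.8  37.1] r 74.7 deg 150.5
notchB [474.1  35.3] r 79.8 deg 149.5
tabA [619.6 -31.8] r 77.8 deg -24.5
tabA [576.6 -12.9] r 30.9 deg -25.5
tabB [602.6 -34.6] r 66.6 deg -26.1
tabB [559.8  -7.5] r 17.1 deg -7.6
cornA [ 625.2 -132.7] r 153.5 deg -60.1
cornA [691.8  72.4] r 160.2 deg 26.7
cornB [676.3  66.3] r 151.4 deg 28.2
cornB [463.  135.9] r 162.1 deg 119.5
cornB [403.1 -69.2] r 153.7 deg -155.4
cornB [ 613.9 -135. ] r 147.9 deg -61.3
jarA [717.9 -98.6] r 197.2 deg -29.2
jarB [704.6 -99.1] r 185.9 deg -31.3
wA [644.8 148.7] r 180.7 deg 56.8
wB [637.2 146.3] r 174.5 deg 58.4
cardA [ 524.3 -220.9] r 219.6 deg -95.6
cardA [ 531.9 -158.7] r 156.9 deg -95.1
cardB [ 530.4 -166.3] r 164.6 deg -95.4
cardB [ 518.7 -228. ] r 227.2 deg -96.8
```

Call:
drive_tool(
  increments=[
    [0.75,-0.575,0,0,0,0,0],
    [0.75,-0.575,0,0,0,0,0],
    [0.75,-0.575,0,0,0,0,0],
    [0.75,-0.575,0,0,0,0,0],
    [0.75,-0.575,0,0,0,0,0],
  ],
  newtons=20,
)

```text
time: 0.6
tool_pos: [359.9, -400.9, 192.1]
tool_rot: [-3.141, 0.0, 0.374]
wrist_force: [0.7, -0.0, -0.6]
width: 0.146
grasp_force: 0.0
```

Call:
drive_tool(
  increments=[
    [0.75,-0.575,0,0,0,0,0],
    [0.75,-0.575,0,0,0,0,0],
    [0.75,-0.575,0,0,0,0,0],
    [0.75,-0.575,0,0,0,0,0],
    [0.75,-0.575,0,0,0,0,0],
  ],
)

```text
time: 1.1
tool_pos: [481.9, -198.8, 192.1]
tool_rot: [-3.141, 0.0, 0.374]
wrist_force: [0.4, -0.6, 1.1]
width: -0.002
grasp_force: 0.0
```

Call:
drive_tool(
  increments=[
    [0.75,-0.575,0,0,0,0,0],
    [0.75,-0.575,0,0,0,0,0],
    [0.75,-0.575,0,0,0,0,0],
    [0.75,-0.575,0,0,0,0,0],
    [0.75,-0.575,0,0,0,0,0],
  ],
)

```text
time: 1.6
tool_pos: [603.9, 3.4, 191.9]
tool_rot: [-3.142, 0.001, 0.374]
wrist_force: [0.3, -0.5, -0.0]
width: 0.0
grasp_force: 0.0
```

Call:
drive_tool(
  increments=[
    [0,0,0.053,0,0,-0.286,0],
    [0,0,0.053,0,0,-0.286,0],
    [0,0,0.053,0,0,-0.286,0],
    [0,0,0.053,0,0,-0.286,0],
    [0,0,0.053,0,0,-0.286,0],
  ],
)

```text
time: 2.1
tool_pos: [603.1, 1.7, 178.5]
tool_rot: [-3.141, 0.0, 1.129]
wrist_force: [-0.2, 1.0, -0.6]
width: -0.0
grasp_force: 0.0
```

Call:
drive_tool(
  increments=[
    [0,0,0.053,0,0,-0.286,0],
    [0,0,0.053,0,0,-0.286,0],
    [0,0,0.053,0,0,-0.286,0],
    [0,0,0.053,0,0,-0.286,0],
    [0,0,0.053,0,0,-0.286,0],
  ],
)

```text
time: 2.6
tool_pos: [603.2, 1.7, 165.3]
tool_rot: [-3.141, -0.0, 1.877]
wrist_force: [-0.4, -0.6, -0.5]
width: 0.003
grasp_force: 0.0
```

Call:
drive_tool(
  increments=[
    [0,0,0.053,0,0,-0.286,0],
    [0,0,0.053,0,0,-0.286,0],
    [0,0,0.053,0,0,-0.286,0],
    [0,0,0.053,0,0,-0.286,0],
    [0,0,0.053,0,0,-0.286,0],
  ],
)

```text
time: 3.1
tool_pos: [603.2, 1.6, 152.0]
tool_rot: [-3.141, -0.001, 2.626]
wrist_force: [0.5, -0.7, 0.3]
width: 0.002
grasp_force: 0.0
```

Run:
```python
from plant import manip, eyes
import cv2
s=manip.read_state(); print(s["time"],s["tool_pos"],s["tool_rot"],s["q"],s["wrist_force"],s["width"])
c=eyes.capture("wrist"); cv2.imwrite("pics/w1.png",c["color"]); print(c["intrinsics"].tolist(),list(c["xyz"]),list(c["attitude"]))
```

```text
3.1 [603.15622819   1.56757903 152.0013067 ] [-3.14106791e+00 -6.48377848e-04  2.62608389e+00] [ 0.43470676  0.61240219 -0.7279838   1.6711054   0.46014409  1.03768116
  0.61276231] [ 0.48659115 -0.72765547  0.34430877] 0.0018621019392867878
[[289.1364410289856, 0.0, 280.39460022966557], [0.0, 289.1364410289856, 209.40472916031695], [0.0, 0.0, 1.0]] [np.float64(530.6749994396322), np.float64(41.54087340428943), np.float64(333.32551013805937)] [np.float64(2.8123757457857694), np.float64(-0.0004131470300723361), np.float64(1.0549110617198387)]
```

View pics/w1.png

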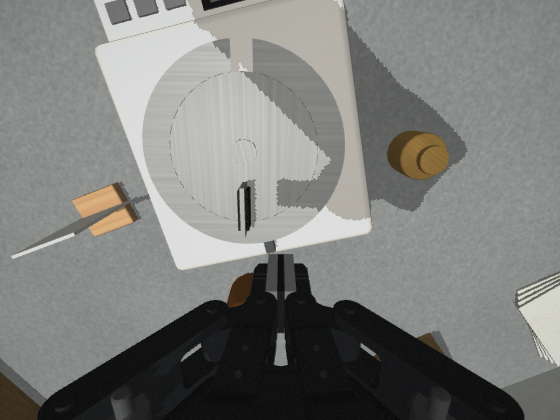

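The wrist view shows the disc (left 142, right 345, top 38, bottom 243), notch at (241,50), tab top edge about (240,185)-(239,230), key end at (270,248), jar hidden below the gripper, weight on the right.

```bash
cat >> h.py <<'E'
W1=(289.136,280.395,209.405,[530.675,41.541,333.3255],[2.81237575,-0.00041315,1.05491106])
def pol(n,p,c): d=p-c; print(n,p.round(1),"r",np.hypot(*d).round(1),"deg",np.degrees(np.arctan2(d[1],d[0])).round(1))
E
python3 - <<'E'
from h import *
c,r=circ([ray(W1,p,72.5) for p in[(142,140),(345,140),(220,40),(270,41),(243,243),(160,200),(325,205),(330,90),(157,88)]],90)
print(c,r)
pol("hub",ray(W1,(246,152),72.5),c)
pol("notch",ray(W1,(241,55),72.5),c);pol("key",ray(W1,(270,247),65),c)
for p in[(242,184),(241,230)]:pol("tab",ray(W1,p,96.5),c)
E
```

```text
[545.45194566  -4.174264  ] [-0.   0.2 -0.2  1.1 -0.9  2.2 -0.3  0.3 -1.8]
hub [546.   -2.3] r 1.9 deg 73.9
notch [478.2  34.9] r 77.8 deg 149.8
key [640.7 -33. ] r 99.5 deg -16.8
tab [565.6 -15.2] r 22.9 deg -28.8
tab [600.7 -38.2] r 64.9 deg -31.7
```

Call:
drive_tool(
  increments=[
    [0,0,0.4,0,0,0,0],
    [0,0,0.4,0,0,0,0],
    [0,0,0.4,0,0,0,0],
    [0,0,0.22,0,0,0,0],
    [0,0,0,0,0,0,0],
  ],
)

```text
time: 3.65
tool_pos: [602.2, 1.6, 80.0]
tool_rot: [-3.14, -0.003, 2.619]
wrist_force: [-1.5, -0.3, 0.8]
width: 0.002
grasp_force: 0.0
```

Call:
drive_tool(
  increments=[
    [0,-0.06,0,0,0,0,0],
    [0,-0.06,0,0,0,0,0],
    [0,-0.06,0,0,0,0,0],
    [0,-0.05,0,0,0,0,0],
    [0,-0.05,0,0,0,0,0],
  ],
)

```text
time: 4.15
tool_pos: [596.6, -10.8, 81.9]
tool_rot: [3.142, 0.001, 2.62]
wrist_force: [-0.9, -0.0, -0.9]
width: -0.002
grasp_force: 0.0
```

Call:
drive_tool(
  increments=[
    [-0.03,-0.083,0,0,0,0.167,0],
    [-0.03,-0.083,0,0,0,0.167,0],
    [-0.03,-0.083,0,0,0,0.167,0],
    [-0.03,-0.083,0,0,0,0.167,0],
    [-0.03,-0.083,0,0,0,0.167,0],
  ],
)

```text
time: 4.65
tool_pos: [589.0, -31.2, 81.7]
tool_rot: [3.141, 0.0, 2.179]
wrist_force: [0.4, -0.5, -0.0]
width: -0.002
grasp_force: 0.0
```

Run:
```python
from plant import manip, eyes
import cv2
s=manip.read_state(); print(s["time"],s["tool_pos"],s["tool_rot"],s["q"],s["wrist_force"])
c=eyes.capture("wrist"); cv2.imwrite("pics/w2.png",c["color"]); print(c["intrinsics"].tolist(),list(c["xyz"]),list(c["attitude"]))
```

```text
4.65 [588.97203519 -31.23250245  81.65755518] [3.14143907e+00 4.34525741e-05 2.17901160e+00] [ 0.39549038  0.64754606 -0.57856557  1.7593163   0.44663803  0.86886241
  0.22362066] [ 0.42300526 -0.45116148 -0.00431544]
[[289.1364410289856, 0.0, 280.39460022966557], [0.0, 289.1364410289856, 209.40472916031695], [0.0, 0.0, 1.0]] [np.float64(541.3454601935869), np.float64(36.16904791346054), np.float64(262.93829766328173)] [np.float64(2.811902348470225), np.float64(-0.0005870779664960413), np.float64(0.6079026204851778)]
```

View pics/w2.png

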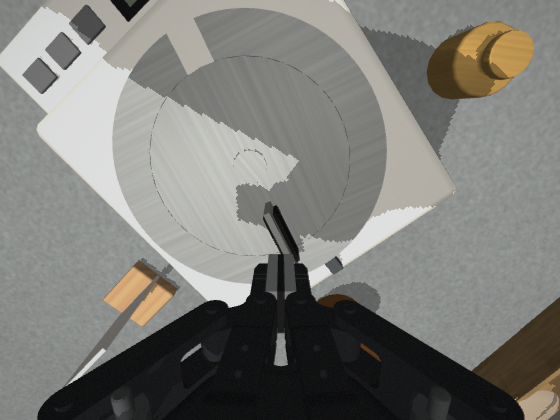

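The notch is at (190,48), the tab from (268,205) to (295,258), with the fingertips behind it at (280,265); check whether the platter has begun to turn.

```bash
cat >> h.py <<'E'
C0=np.array([545.5,-3.7]); K0=-16.9
E
python3 - <<'E'
from h import *
W=(289.136,280.395,209.405,[541.345,36.169,262.938],[2.8119023,-0.000587,0.6079026])
pol("notch",ray(W,(190,48),72.5),C0);pol("hub",ray(W,(250,161),72.5),C0);pol("key",ray(W,(335,265),65),C0)
pol("tab",ray(W,(267,205),96.5),C0);pol("tab",ray(W,(288,252),96.5),C0)
pol("tcp",np.array([589,-31.2]),C0)
u=np.array([np.cos(np.radians(-35)),np.sin(np.radians(-35))]);d=np.array([589,-31.2])-C0;print(d@u,d@[-u[1],u[0]])
E
```

```text
notch [478.3  34.4] r 77.2 deg 150.4
hub [543.  -1.] r 3.7 deg 133.3
key [640.8 -32.6] r 99.6 deg -16.8
tab [565.7 -12.8] r 22.2 deg -24.4
tab [594.4 -31.4] r 56.2 deg -29.5
tcp [589.  -31.2] r 51.5 deg -32.3
51.40646592622491 2.4238937633232283
```

```bash
cat >> h.py <<'E'
def proj(cam,P):
    f,cx,cy,p,a=cam; q=R.from_euler("xyz",a).inv().apply(np.array(P)-np.array(p)); return (f*q[0]/q[2]+cx).round(1),(f*q[1]/q[2]+cy).round(1)
E
python3 - <<'E'
from h import *
from plant import eyes,manip
import cv2
W=(289.136,280.395,209.405,[541.345,36.169,262.938],[2.8119023,-0.000587,0.6079026])
print("tcp",proj(W,[589,-31.2,81.7]))
for r in(27,73):
  for z in(72.5,96.5):
    for w in(-5,5):
      t=np.radians(-30);u=np.array([np.cos(t),np.sin(t)]);n=np.array([-u[1],u[0]]);print(r,z,w,proj(W,[*(C0+r*u+w*n),z]))
S=[]
for n,(u,v,s) in {"scene":(200,140,5),"side":(260,150,5)}.items():
  c=eyes.capture(n)["color"]; S.append(cv2.resize(c[v:v+100,u:u+80],None,fx=5,fy=5,interpolation=cv2.INTER_CUBIC))
cv2.imwrite("pics/s2.png",np.hstack(S)[:, :800])
E
```

```text
tcp (np.float64(281.2), np.float64(237.7))
27 72.5 -5 (np.float64(262.3), np.float64(204.6))
27 72.5 5 (np.float64(275.4), np.float64(198.7))
27 96.5 -5 (np.float64(260.0), np.float64(216.7))
27 96.5 5 (np.float64(274.7), np.float64(210.1))
73 72.5 -5 (np.float64(289.9), np.float64(258.2))
73 72.5 5 (np.float64(302.3), np.float64(253.1))
73 96.5 -5 (np.float64(291.1), np.float64(275.8))
73 96.5 5 (np.float64(305.0), np.float64(270.1))
```

View pics/s2.png

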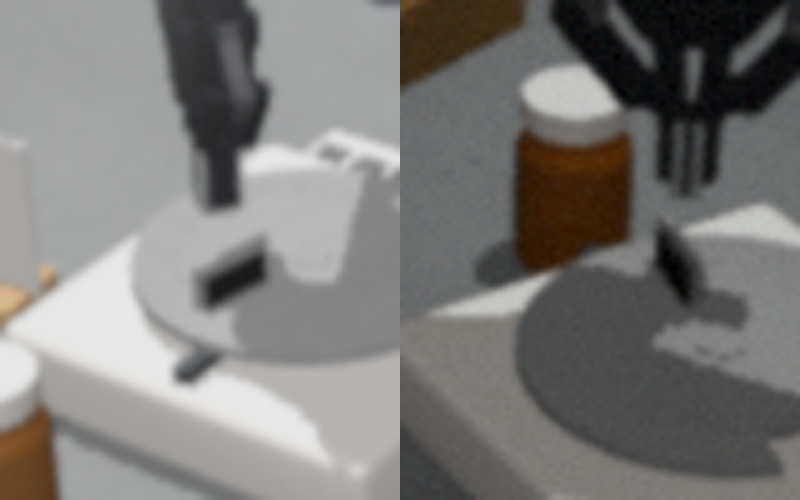

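The tip stands clearly above and behind the tab in both views: scene tip at pixel (244,181), side tip at (317,188), platter untouched. The real tip is higher than the TCP reading suggests, so I triangulate it.

Run:
```python
from h import *
from plant import manip
ob=[(CAM["scene"],(244,181.4)),(CAM["side"],(317.6,188))]
f=lambda P:np.concatenate([np.array(proj(c,P))-uv for c,uv in ob])
s=least_squares(f,[589,-31,100],diff_step=1e-3);print(s.x,s.fun)
for c,_ in ob:print(proj(c,[589,-31.2,81.7]))
W=(289.136,280.395,209.405,[541.345,36.169,262.938],[2.8119023,-0.000587,0.6079026])
for z in(81.7,95,105,112,120,125):print(z,proj(W,[589,-31.2,z]))
st=manip.read_state();print(st["tool_pos"],st["q"],st["wrist_force"],st["tau"])
```

```text
[585.39537489 -31.47149811 100.        ] [ 0.6  6.1 -0.6  8.4]
(np.float64(244.5), np.float64(194.7))
(np.float64(315.3), np.float64(202.8))
81.7 (np.float64(281.2), np.float64(237.7))
95 (np.float64(281.2), np.float64(246.3))
105 (np.float64(281.3), np.float64(253.6))
112 (np.float64(281.3), np.float64(259.2))
120 (np.float64(281.4), np.float64(266.2))
125 (np.float64(281.4), np.float64(270.9))
[589.01568268 -31.27951563  81.67567919] [ 0.39563436  0.64773617 -0.57915644  1.75917292  0.44769911  0.86931017
  0.22790447] [-0.42012559 -0.49019178 -0.09059035] [ 1.85877406e-01 -5.53951871e+01 -8.17434043e+00 -2.02956337e+01
 -3.02281149e-02  8.78176972e-03 -2.95336163e-01]
```

Run:
```python
from h import *
W=(289.136,280.395,209.405,[541.345,36.169,262.938],[2.8119023,-0.000587,0.6079026])
for z in(95,100,105,110,115,120):print(z,[proj(CAM[c],[589,-31.2,z]) for c in("scene","side")],proj(W,[589,-31.2,z]))
```

```text
95 [(np.float64(244.3), np.float64(190.0)), (np.float64(315.6), np.float64(197.8))] (np.float64(281.2), np.float64(246.3))
100 [(np.float64(244.2), np.float64(188.3)), (np.float64(315.7), np.float64(195.9))] (np.float64(281.3), np.float64(249.9))
105 [(np.float64(244.1), np.float64(186.5)), (np.float64(315.8), np.float64(194.0))] (np.float64(281.3), np.float64(253.6))
110 [(np.float64(244.0), np.float64(184.8)), (np.float64(315.9), np.float64(192.1))] (np.float64(281.3), np.float64(257.6))
115 [(np.float64(243.8), np.float64(183.0)), (np.float64(316.0), np.float64(190.1))] (np.float64(281.4), np.float64(261.8))
120 [(np.float64(243.7), np.float64(181.2)), (np.float64(316.1), np.float64(188.2))] (np.float64(281.4), np.float64(266.2))
```

Call:
drive_tool(
  increments=[
    [0.1,0.15,0,0,0,0,0],
    [0.1,0.15,0,0,0,0,0],
    [0.1,0.15,0,0,0,0,0],
    [0.086,0.165,0,0,0,0,0],
    [0,0,0,0,0,0,0],
  ],
)

```text
time: 5.3
tool_pos: [603.8, 5.2, 81.7]
tool_rot: [3.14, -0.001, 2.186]
wrist_force: [0.7, 0.2, -0.8]
width: -0.002
grasp_force: 0.0
```

Call:
drive_tool(
  increments=[
    [0,0,0.08,0,0,-0.17,0],
    [0,0,0.08,0,0,-0.17,0],
    [0,0,0.08,0,0,-0.17,0],
    [0,0,0.08,0,0,-0.17,0],
    [0,0,0.08,0,0,-0.16,0],
  ],
)

```text
time: 5.8
tool_pos: [603.1, 2.2, 61.3]
tool_rot: [-3.141, 0.0, 2.626]
wrist_force: [-0.2, -0.2, -0.1]
width: 0.0
grasp_force: 0.0
```

Call:
drive_tool(
  increments=[
    [0,0,0.04,0,0,0,0],
    [0,0,0.04,0,0,0,0],
    [0,0,0.04,0,0,0,0],
    [0,0,0.04,0,0,0,0],
    [0,0,0,0,0,0,0],
  ],
)

```text
time: 6.3
tool_pos: [603.0, 2.5, 53.3]
tool_rot: [-3.141, -0.0, 2.622]
wrist_force: [0.6, 0.9, -0.6]
width: -0.0
grasp_force: 0.0
```

Run:
```python
from plant import eyes,manip
from h import *
import cv2
S=[]
t=manip.read_state()["tool_pos"];print(t)
for n in("scene","side"):
  c=eyes.capture(n)["color"]; u,v={"scene":(205,150),"side":(280,150)}[n]
  S.append(cv2.resize(c[v:v+80,u:u+66],None,fx=6,fy=6,interpolation=cv2.INTER_CUBIC))
  print(n,[(z,*(np.array(proj(CAM[n],[*t[:2],z]))-(u,v))*6) for z in(75,80,85,90,95)])
cv2.imwrite("pics/s3.png",np.hstack(S))
```

```text
[602.95714333   2.5116613   53.32403334]
scene [(75, np.float64(304.80000000000007), np.float64(312.0)), (80, np.float64(304.80000000000007), np.float64(301.80000000000007)), (85, np.float64(304.19999999999993), np.float64(291.0)), (90, np.float64(303.59999999999997), np.float64(280.80000000000007)), (95, np.float64(303.0), np.float64(270.0))]
side [(75, np.float64(125.39999999999986), np.float64(354.59999999999997)), (80, np.float64(126.0), np.float64(343.80000000000007)), (85, np.float64(126.60000000000014), np.float64(332.40000000000003)), (90, np.float64(126.60000000000014), np.float64(321.0)), (95, np.float64(127.19999999999993), np.float64(309.59999999999997))]
```

View pics/s3.png

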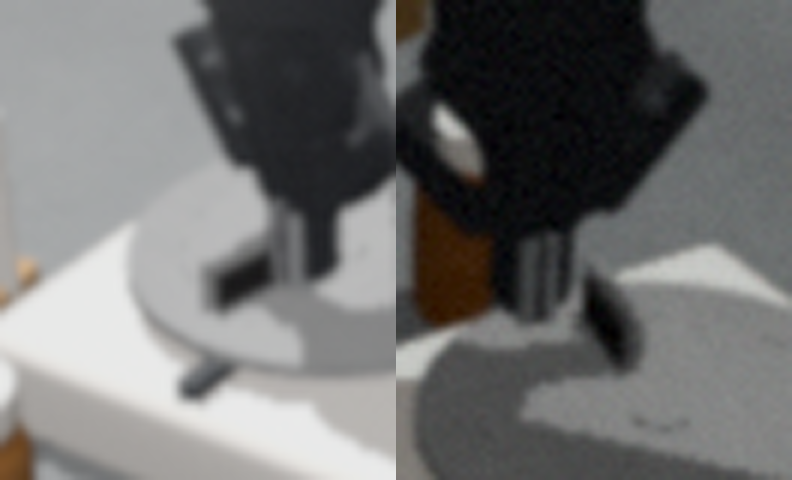

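Tip at crop (305,282)/(139,318) means true tip z≈91 for a reading of 53, so it reads about 38 mm low; I take that as the offset and go 9 mm lower.

Call:
drive_tool(
  increments=[
    [0,0,0.06,0,0,0,0],
    [0,0,0.06,0,0,0,0],
    [0,0,0.06,0,0,0,0],
    [0,0,0,0,0,0,0],
    [0,0,0,0,0,0,0],
  ],
)

```text
time: 6.9
tool_pos: [603.0, 2.5, 44.4]
tool_rot: [-3.141, -0.0, 2.623]
wrist_force: [0.6, 0.0, 0.5]
width: -0.002
grasp_force: 0.0
```

Call:
drive_tool(
  increments=[
    [0,-0.06,0,0,0,0,0],
    [0,-0.06,0,0,0,0,0],
    [0,-0.06,0,0,0,0,0],
    [0,-0.05,0,0,0,0,0],
    [0,-0.05,0,0,0,0,0],
  ],
)

```text
time: 7.4
tool_pos: [596.0, -10.0, 44.6]
tool_rot: [-3.142, 0.0, 2.622]
wrist_force: [0.9, -0.0, -0.5]
width: -0.001
grasp_force: 0.0
```

Call:
drive_tool(
  increments=[
    [-0.03,-0.083,0,0,0,0.167,0],
    [-0.03,-0.083,0,0,0,0.167,0],
    [-0.03,-0.083,0,0,0,0.167,0],
    [-0.03,-0.083,0,0,0,0.167,0],
    [-0.03,-0.083,0,0,0,0.167,0],
  ],
)

```text
time: 7.9
tool_pos: [589.2, -29.9, 44.8]
tool_rot: [3.14, 0.0, 2.182]
wrist_force: [0.5, 0.3, 1.1]
width: 0.002
grasp_force: 0.7
```

```bash
cat >> h.py <<'E'
def unroll(name="wrist"):
    "platter-top ring unrolled: rows r=60..95, columns angle -180..180 (1 deg)"
    from plant import eyes
    import cv2
    c=eyes.capture(name); cam=camof(c); a=np.radians(np.arange(-180,180)); r=np.arange(60,96)
    A,Rr=np.meshgrid(a,r); P=np.stack([C0[0]+Rr*np.cos(A),C0[1]+Rr*np.sin(A),0*A+72.5],-1).reshape(-1,3)
    q=R.from_euler("xyz",cam[4]).inv().apply(P-np.array(cam[3]))
    m=[(cam[0]*q[:,i]/q[:,2]+cam[i+1]).reshape(A.shape).astype(np.float32) for i in(0,1)]
    return cv2.remap(c["color"],m[0],m[1],cv2.INTER_LINEAR),c["color"]
E
python3 - <<'E'
from h import *
u,im=unroll(); g=u.mean(2)
d=g[10:24].mean(0)-g[0:5].mean(0)
print([(int(a-180),int(d[a])) for a in range(0,360,2) if d[a]>25])
E
```

```text
[(-36, 41), (-26, 36), (-24, 123), (-22, 144), (-20, 52), (-18, 35), (-16, 28), (126, 45), (128, 47), (130, 46), (132, 51), (134, 51), (136, 49), (138, 31)]
```

Call:
drive_tool(
  increments=[
    [-0.03,-0.083,0,0,0,0.167,0],
    [-0.03,-0.083,0,0,0,0.167,0],
    [-0.03,-0.083,0,0,0,0.167,0],
    [-0.03,-0.083,0,0,0,0.167,0],
    [-0.03,-0.083,0,0,0,0.167,0],
  ],
)

```text
time: 8.45
tool_pos: [574.2, -46.0, 45.0]
tool_rot: [3.14, 0.0, 1.746]
wrist_force: [1.3, -0.3, 1.0]
width: 0.002
grasp_force: 0.9
```

Call:
drive_tool(
  increments=[
    [-0.03,-0.083,0,0,0,0.167,0],
    [-0.03,-0.083,0,0,0,0.167,0],
    [-0.03,-0.083,0,0,0,0.167,0],
    [-0.03,-0.083,0,0,0,0.167,0],
    [-0.03,-0.083,0,0,0,0.167,0],
  ],
)

```text
time: 8.95
tool_pos: [553.4, -54.2, 44.9]
tool_rot: [3.14, 0.001, 1.309]
wrist_force: [1.5, -1.6, 1.4]
width: 0.0
grasp_force: 1.2
```

Call:
drive_tool(
  increments=[
    [-0.03,-0.083,0,0,0,0.167,0],
    [-0.03,-0.083,0,0,0,0.167,0],
    [-0.03,-0.083,0,0,0,0.167,0],
    [-0.03,-0.083,0,0,0,0.167,0],
    [-0.03,-0.083,0,0,0,0.167,0],
  ],
)

```text
time: 9.45
tool_pos: [530.9, -52.7, 44.8]
tool_rot: [3.14, 0.001, 0.871]
wrist_force: [-0.4, -4.5, 2.0]
width: -0.001
grasp_force: 1.8
```

```bash
cat > n.py <<'E'
from h import *
from plant import manip
s=manip.read_state();p=s["tool_pos"][:2]-C0;y=s["tool_rot"][2];x=np.array([np.cos(y),np.sin(y)])
print(s["time"],"centre in tool",-(p@x),-(p@[x[1],-x[0]]),"yaw",np.degrees(y),"q7",s["q"][6])
for n in("wrist","scene","side"):
    u,im=unroll(n); g=u.mean(2); d=g[10:24].mean(0)-g[0:5].mean(0)
    print(n,[(int(a-180),int(d[a])) for a in range(0,360,2) if d[a]>22])
E
python3 n.py
```

```text
9.45 centre in tool 46.86870832165902 -20.336579037158486 yaw 49.919017560149896 q7 -0.8669024287918571
wrist [(-110, 41), (-100, 53), (-98, 124), (-96, 86), (-86, 25), (-84, 58), (-82, 60), (-80, 63), (-78, 63), (-76, 64), (-74, 61), (-72, 58), (-70, 44), (-68, 37), (-66, 22), (-60, 35), (-58, 40), (-56, 41), (-54, 42), (-52, 48), (-50, 46), (-48, 22), (4, 31), (6, 56), (8, 58), (10, 52), (12, 59), (14, 56), (16, 50), (18, 48), (20, 54), (22, 47), (24, 49), (26, 60), (28, 55), (30, 54), (32, 48), (34, 47), (36, 44), (38, 35), (50, 27), (52, 40), (54, 43), (56, 40), (58, 45), (60, 45), (62, 44)]
scene [(-146, 24), (-144, 26), (-136, 35), (-134, 37), (-114, 24), (-80, 26), (-78, 33), (-76, 39), (-74, 41), (-72, 44), (-70, 42), (-68, 40), (-66, 35), (-64, 31), (-62, 29), (-60, 32), (-58, 36), (-56, 40), (-54, 43), (-52, 40), (-50, 34), (-48, 23), (6, 32), (8, 42), (10, 47), (12, 47), (14, 46), (16, 43), (18, 43), (20, 45), (22, 41), (24, 40), (26, 44), (28, 46), (30, 45), (32, 43), (34, 41), (36, 37), (38, 33), (40, 29), (42, 25), (52, 27), (54, 30), (56, 31), (58, 32), (60, 30), (62, 22)]
side [(-130, 38), (-128, 55), (-126, 70), (-124, 73), (-122, 69), (-120, 60), (-118, 49), (-116, 35), (-114, 22), (-108, 22), (-106, 29), (-104, 35), (-102, 34), (-100, 27), (-76, 39), (-74, 47), (-72, 43), (-70, 32), (-68, 25), (-58, 22), (-56, 31), (-54, 36), (-52, 30), (2, 26), (4, 36), (6, 43), (8, 47), (10, 51), (12, 52), (14, 51), (16, 48), (18, 47), (20, 46), (22, 48), (24, 52), (26, 55), (28, 55), (30, 53), (32, 49), (34, 43), (36, 36), (38, 31), (40, 26), (48, 30), (50, 41), (52, 47), (54, 49), (56, 48), (58, 42), (60, 33)]
```

Call:
drive_tool(
  increments=[
    [-0.03,-0.083,0,0,0,0.167,0],
    [-0.03,-0.083,0,0,0,0.167,0],
    [-0.03,-0.083,0,0,0,0.167,0],
    [-0.03,-0.083,0,0,0,0.167,0],
    [-0.03,-0.083,0,0,0,0.167,0],
  ],
)

```text
time: 10.1
tool_pos: [511.5, -41.0, 44.5]
tool_rot: [3.141, 0.001, 0.436]
wrist_force: [-1.6, -2.4, 3.5]
width: -0.003
grasp_force: 2.0
```

Call:
drive_tool(
  increments=[
    [-0.03,-0.083,0,0,0,0.167,0],
    [-0.03,-0.083,0,0,0,0.167,0],
    [-0.03,-0.083,0,0,0,0.167,0],
    [-0.03,-0.083,0,0,0,0.167,0],
    [-0.03,-0.083,0,0,0,0.167,0],
  ],
)

```text
time: 10.6
tool_pos: [498.5, -22.5, 44.3]
tool_rot: [3.141, 0.002, -0.001]
wrist_force: [-1.1, -2.2, 3.2]
width: -0.001
grasp_force: 2.0
```

Call:
drive_tool(
  increments=[
    [-0.013,-0.033,0,0,0,0.067,0],
    [-0.013,-0.033,0,0,0,0.067,0],
    [-0.013,-0.033,0,0,0,0.067,0],
    [-0.013,-0.033,0,0,0,0.067,0],
    [-0.013,-0.033,0,0,0,0.067,0],
  ],
)

```text
time: 11.1
tool_pos: [496.0, -13.7, 44.3]
tool_rot: [3.141, 0.002, -0.174]
wrist_force: [-2.9, -1.7, 3.3]
width: -0.003
grasp_force: 1.9
```

```bash
sed -i 's/if d\[a\]>22/if d[a]>22 and abs(a-170)<45/; s/range(0,360,2)/range(0,360)/' n.py; python3 n.py
python3 - <<'E'
import cv2,numpy as np
from h import *
S=[]
for n in("wrist","scene","side"):
    u,im=unroll(n); S+=[cv2.resize(u[:,120:220],(700,180),interpolation=cv2.INTER_CUBIC)]
cv2.imwrite("pics/u.png",np.vstack(S))
E
```

```text
11.1 centre in tool 47.0804524859815 -18.386485865810602 yaw -9.943913732481215 q7 -1.7837950451860198
wrist [(-10, 32), (-9, 31), (-8, 29), (-7, 32), (-6, 38), (-5, 36), (-4, 36), (-3, 34), (-2, 33), (-1, 32)]
scene []
side []
```

View pics/u.png

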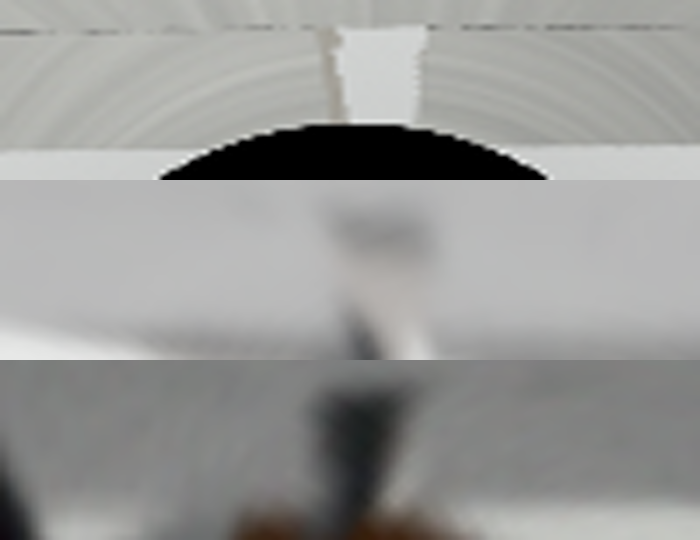

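Unrolled ring (7 px/deg, starting at −60°): the notch spans about 330–420 in the wrist strip, centre −6.5°; key at −17°. About 10° to go.

Call:
drive_tool(
  increments=[
    [-0.013,-0.033,0,0,0,0.067,0],
    [-0.013,-0.033,0,0,0,0.067,0],
    [-0.013,-0.033,0,0,0,0.067,0],
    [-0.013,-0.033,0,0,0,0.067,0],
    [-0.013,-0.033,0,0,0,0.067,0],
  ],
)

```text
time: 11.9
tool_pos: [495.8, -5.4, 44.5]
tool_rot: [3.141, -0.0, -0.352]
wrist_force: [-0.5, -1.1, 2.4]
width: -0.006
grasp_force: 1.0
```

```bash
python3 n.py
```

```text
11.9 centre in tool 46.08065508401105 -18.683718276908944 yaw -20.155065354033454 q7 -1.9421882812234963
wrist [(-14, 31), (-13, 34), (-12, 33), (-11, 31)]
scene []
side [(-25, 32), (-24, 41), (-23, 49), (-22, 51), (-21, 51), (-20, 47), (-19, 41), (-18, 28)]
```

Call:
drive_tool(
  increments=[
    [0,0.15,0,0,0,0,0],
    [0,0.15,-0.2,0,0,0,0],
    [0,0,-0.5,0,0,0,0],
    [0,0,-0.5,0,0,0,0],
    [0,0,-0.5,0,0,0,0],
  ],
)

```text
time: 12.55
tool_pos: [490.3, -20.3, 131.1]
tool_rot: [3.142, -0.0, -0.352]
wrist_force: [0.9, -1.0, -0.0]
width: 0.001
grasp_force: 0.0
```

Run:
```python
from h import *
from plant import eyes,manip
import cv2
c=eyes.capture("wrist"); cam=camof(c); print(cam,manip.read_state()["tool_pos"])
t=np.radians(K0); k=C0+85*np.array([np.cos(t),np.sin(t)]); u,v=map(int,proj(cam,[*k,70])); u0,v0=max(u-60,0),max(v-45,0); print(u0,v0)
cr=c["color"][v0:v0+100,u0:u0+120]; cv2.imwrite("pics/k.png",cv2.resize(cr,None,fx=6,fy=6,interpolation=cv2.INTER_CUBIC))
cv2.imwrite("pics/w3.png",c["color"])
```

```text
(np.float64(289.1364410289856), np.float64(280.39460022966557), np.float64(209.40472916031695), array([569.14368604, -50.53587837, 312.4104235 ]), array([ 2.81027544e+00,  1.02171182e-03, -1.92323051e+00])) [493.02867481 -20.34061826 134.78761789]
165 0
```

View pics/k.png

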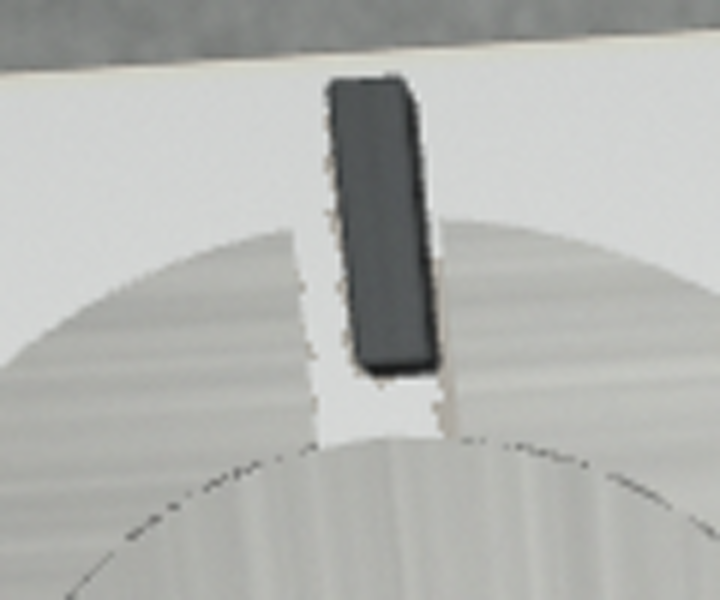

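The enlarged view shows the notch's upper edges at row 300 at x≈305 and 450, and the key top from 347 to 430.

Run:
```python
from h import *
cam=(289.136,280.395,209.405,[569.144,-50.536,312.41],[2.81027544,1.02171e-03,-1.92323051])
f=lambda x,y:(165+x/6,y/6)
for n,x,y,z in[("nl",305,300,72.5),("nr",450,300,72.5),("kl",349,300,65),("kr",430,300,65)]:pol(n,ray(cam,f(x,y),z),C0)
```

```text
nl [624.9 -20. ] r 81.1 deg -11.6
nr [618.8 -36.8] r 80.4 deg -24.3
kl [624.7 -24.3] r 81.9 deg -14.6
kr [621.2 -34. ] r 81.5 deg -21.8
```

Call:
drive_tool(
  increments=[
    [0.25,-0.17,0,0,0,0,0],
    [0.25,-0.17,0,0,0,0,0],
    [0.25,-0.17,0,0,0,0,0],
    [0.24,-0.17,0,0,0,0,0],
    [0,0,0,0,0,0,0],
  ],
)

```text
time: 13.1
tool_pos: [550.3, -4.5, 130.1]
tool_rot: [-3.141, -0.002, -0.351]
wrist_force: [-0.5, 0.6, 0.5]
width: 0.002
grasp_force: 0.0
```

Call:
drive_tool(
  increments=[
    [0,0,0.3,0,0,0,0],
    [0,0,0.3,0,0,0,0],
    [0,0,0.3,0,0,0,0],
    [0,0,0.3,0,0,0,0],
    [0,0,0.2,0,0,0,0],
  ],
)

```text
time: 13.6
tool_pos: [547.3, -5.2, 58.8]
tool_rot: [3.141, 0.001, -0.352]
wrist_force: [-0.7, 0.4, -0.4]
width: -0.001
grasp_force: 0.0
```

Call:
drive_tool(
  increments=[
    [0,0,0.1,0,0,0,0],
    [0,0,0.1,0,0,0,0],
    [0,0,0.04,0,0,0,0],
    [0,0,0.04,0,0,0,0],
    [0,0,0,0,0,0,0],
  ],
)

```text
time: 14.1
tool_pos: [548.8, -4.3, 45.7]
tool_rot: [-3.141, -0.0, -0.351]
wrist_force: [-0.9, -0.4, -0.0]
width: 0.001
grasp_force: 0.0
```

Call:
drive_tool(
  increments=[
    [0,0,0.03,0,0,0,0],
    [0,0,0.03,0,0,0,0],
    [0,0,0.03,0,0,0,0],
    [0,0,0.03,0,0,0,0],
    [0,0,0.03,0,0,0,0],
  ],
)

```text
time: 14.6
tool_pos: [548.6, -4.3, 37.9]
tool_rot: [3.142, 0.0, -0.351]
wrist_force: [-0.7, -0.2, -1.0]
width: -0.002
grasp_force: 0.0
```

Call:
drive_tool(
  increments=[
    [0,0,0.02,0,0,0,0],
    [0,0,0.02,0,0,0,0],
    [0,0,0.02,0,0,0,0],
    [0,0,0.02,0,0,0,0],
    [0,0,0.02,0,0,0,0],
  ],
)

```text
time: 15.1
tool_pos: [548.6, -4.3, 33.2]
tool_rot: [3.142, 0.0, -0.351]
wrist_force: [-0.7, 0.1, 3.4]
width: 0.003
grasp_force: 1.7
```

Contact at 3.4 N. Carry on down slowly.

Call:
drive_tool(
  increments=[
    [0,0,0.02,0,0,0,0],
    [0,0,0.02,0,0,0,0],
    [0,0,0.02,0,0,0,0],
    [0,0,0.02,0,0,0,0],
    [0,0,0.02,0,0,0,0],
  ],
)

```text
time: 15.6
tool_pos: [548.7, -4.3, 28.0]
tool_rot: [-3.142, -0.0, -0.351]
wrist_force: [-1.0, 0.8, 1.9]
width: -0.001
grasp_force: 1.7
```

Call:
drive_tool(
  increments=[
    [0,0,0.02,0,0,0,0],
    [0,0,0.02,0,0,0,0],
    [0,0,0.02,0,0,0,0],
    [0,0,0,0,0,0,0],
    [0,0,0,0,0,0,0],
  ],
)

```text
time: 16.1
tool_pos: [548.7, -4.3, 26.4]
tool_rot: [-3.141, 0.0, -0.351]
wrist_force: [-5.9, 0.6, 19.5]
width: -0.003
grasp_force: 9.7
```

The push met 2–3 N over about 8 mm and then a hard stop (19.5 N), so the platter is home. Retract straight up.

Call:
drive_tool(
  increments=[
    [0,0,-0.1,0,0,0,0],
    [0,0,-0.3,0,0,0,0],
    [0,0,-0.6,0,0,0,0],
    [0,0,-0.6,0,0,0,0],
    [0,0,-0.6,0,0,0,0],
  ],
)

```text
time: 16.6
tool_pos: [548.6, -4.4, 136.7]
tool_rot: [-3.142, -0.0, -0.351]
wrist_force: [0.6, 0.5, 1.1]
width: -0.001
grasp_force: 0.0
```

Call:
drive_tool(
  increments=[
    [-0.3,0,-0.2,0,0,0,0],
    [-0.3,0,0,0,0,0,0],
    [-0.3,0,0,0,0,0,0],
    [0,0,0,0,0,0,0],
    [0,0,0,0,0,0,0],
  ],
)

```text
time: 17.1
tool_pos: [507.0, 11.1, 145.6]
tool_rot: [-3.141, -0.001, -0.351]
wrist_force: [-1.0, 0.2, 0.3]
width: -0.002
grasp_force: 0.0
```

Run:
```python
from h import *
from plant import eyes,manip
import cv2
# tab-top height check: scene image before vs now is unneeded; compare rim radius as seen from above (72.5 raised / 64.5 home)
c=eyes.capture("wrist"); cam=camof(c); g=cv2.cvtColor(c["color"],cv2.COLOR_BGR2GRAY).astype(np.float32)
for z in(72.5,64.5):
    out=[]
    for a in range(-60,60,6):
        t=np.radians(a); rr=np.arange(80,100,.25)
        uv=[proj(cam,[C0[0]+r*np.cos(t),C0[1]+r*np.sin(t),z]) for r in rr]
        uv=np.array(uv,np.float32)
        if uv.min()<2 or uv[:,1].max()>417: continue
        p=cv2.remap(g,uv[:,0].copy(),uv[:,1].copy(),cv2.INTER_LINEAR).ravel(); d=np.abs(p[6:]-p[:-6]); out.append((a,float(rr[d.argmax()+3]),int(d.max())))
    print(z,out)
print(manip.read_state()["tool_pos"],manip.read_state()["wrist_force"])
```

```text
72.5 [(-60, 88.0, 24), (-54, 88.25, 17), (-48, 88.0, 26), (-42, 88.25, 30), (-36, 88.25, 20), (-30, 88.25, 27), (-24, 87.75, 25), (-18, 89.25, 1), (-12, 81.5, 2), (-6, 88.0, 31), (0, 88.0, 24), (6, 87.5, 33), (12, 87.5, 29), (18, 87.5, 32), (24, 87.25, 30), (30, 87.5, 44), (36, 87.5, 40), (42, 87.0, 40), (48, 87.0, 42), (54, 87.0, 43)]
64.5 [(-60, 89.75, 27), (-54, 89.75, 17), (-48, 89.75, 27), (-42, 89.5, 29), (-36, 89.5, 22), (-30, 89.5, 25), (-24, 89.25, 25), (-18, 90.5, 2), (-12, 82.5, 3), (-6, 89.5, 31), (0, 89.25, 23), (6, 89.25, 35), (12, 89.0, 27), (18, 89.5, 36), (24, 89.0, 28), (30, 89.25, 42), (36, 89.25, 36), (42, 89.0, 40), (48, 89.0, 40), (54, 89.0, 40)]
[507.28166639  10.89280171 145.42961662] [ 0.15771803  0.09048621 -0.01671558]
```

The rim radius fits the pressed height (64.5 mm), and the hand is clear of everything.

```bash
python3 -c "
from plant import hand_in
print(hand_in())"
```

```text
the job is handed in; nothing more can be done
None
```

I turned the platter until its notch stood over the key, pressed it down to a hard stop after about 8 mm, cleared the hand and handed the job in at about 17 s; the hand-in returned no verdict, and I did not measure the jar, weight and card again afterwards.

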